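Home and lock the tube carousel

TASK

Turn the tube carousel by the blue finger lugs on its rim until the white engraved mark faces the red pointer. Only then slide the locking bolt by its red post fully home into the notch and seat its collar against the guide with a steady push of about 15 N for half a second, never ramming it against the wheel or the stop, and let go. Leave the bottles and the rest of the bench undisturbed.

Things in the scene. Friction and masses are not known exactly. Their poses are not given: they have to be found in the camera images.
- base: Cream bench unit, fixed: a box 270 x 190 mm, 45 mm high. Origin on the table under the vertical axis of the wheel; the box reaches from x = -170 to +100 mm and y = -95 to +95 mm in its own frame, z up. Its -x side carries the locking bolt; its yaw varies by about 0.5 rad either way from the world frame.
- carousel: Dark flat wheel, 170 mm diameter, lying flat, turning either way about base's vertical axis without end stops; friction about 0.3 N m, so it stays where left. Origin on the axis at table height; top 64 mm above the table. Hub knob 32 mm diameter, 12 mm tall; vial caps 6 mm tall at 38 mm from the axis. Its own -x points along the mark: its axes equal base's when the mark faces the pointer.
- lug (a point): Top centre of one of eight blue upright round finger lugs on the wheel: 13 mm diameter, 26 mm tall, tops 90 mm above the table, 62 mm from the axis, 45 degrees apart; this is the one 22.5 degrees anticlockwise (seen from above) of the mark. Each can be pushed, straddled or pinched; about 5 N turns the wheel.
- home_mark (a point): Outer end of the white engraved radial line (46 x 4 mm) on top of the wheel, 68 mm from its axis, 64 mm above the table, at the floor of the rim's only notch (15 mm wide, 17 mm deep). The wheel starts 0.7 to pi rad away from the pointer, either direction.
- pointer (a point): Tip of the fixed red pointer just outside the rim, 88 mm from the wheel's axis on the base's -x side, 66 mm above the table. Its axes are those of base; the mark faces it when mark, pointer and wheel axis lie on one line.
- guide: Fixed aluminium guide of the bolt: two blocks 34 x 14 x 19 mm (tops 64 mm above the table) either side of the bolt, from 90 to 124 mm from the wheel's axis, bridged by the red pointer (top 68 mm). Origin and axes as base. Its outer ends are the bolt's stop.
- bolt: Steel locking bolt, 12 mm wide, sliding along base's +x towards the wheel, with a cross collar 42 mm wide at its outer end. Friction about 3 N (so 15 N on the post seats the collar with about 12 N); stays where left. Starts drawn out (origin and axes as base), 22 mm gap between collar and guide. Home after 22 mm, when the collar meets the guide: a stiff stop, giving under 1 mm at 15 N.
- bolt_nose (a point): Tip of the bolt's round nose (radius 6 mm), 56 mm above the table. Starts 7 mm outside the rim (92 mm from the wheel's axis), home at 70 mm. It enters the notch freely within about 1.5 mm of alignment, centres the wheel itself from up to about 3 mm off, and jams on the rim beyond that.
- bolt_post (a point): Centre of the top of the red upright post on the bolt (14 mm diameter, 35 mm tall, its top 95 mm above the table). It starts 140 mm from the wheel's axis on the base's -x side and stands 118 mm from it when the bolt is home.
- dropper_a: Amber dropper bottle with red cap, 28 mm diameter, 62 mm tall, loose beside the unit (base's +y side); leave it standing. Origin: centre of its underside.
- dropper_b: White dropper bottle with blue cap, 28 mm diameter, 62 mm tall, loose beside the unit (base's -y side); leave it standing. Origin: centre of its underside.
- beaker: Glass beaker, 66 mm diameter, 85 mm tall, loose; leave alone. Origin: centre of its underside.
- marker: Blue marker pen, 130 mm long, 12 mm thick, lying loose; leave alone. Origin at its middle.
- heat_block: Aluminium heating block 110 x 100 x 90 mm, 2.2 kg; leave alone. Origin: centre of its underside.
Mind the look-alikes: they are no part of the job. Of the things like the dropper_a, leave any that is purple or yellow; of the rest the smaller one is meant.

How it is judged (in metres and radians):
On the way, in this order (a step that is already met when the one before it is completed fails the run):
1. the white mark faces the pointer (within 3.5 mm sideways) while the bolt is still drawn out (within 4 mm) (y of home_mark in the frame of pointer between -0.0035 and 0.0035 m and horizontal distance between home_mark and pointer below 0.03 m and x of bolt_post in the frame of base below -0.136 m), for 0.2 s.
2. the bolt is home in the notch (within 2 mm) and its collar is pressed on the guide with over 7 N (x of bolt_post in the frame of base above -0.12 m and contact force between bolt and guide above 7 N), for 0.2 s.
At the end, for the whole second after the job is handed in: The mark is at the pointer within 3.5 mm sideways, the bolt is home within 2 mm (post no more than 120 mm from the wheel's axis), wheel and bolt at rest, both dropper bottles upright (x of bolt_post in the frame of base above -0.12 m and y of home_mark in the frame of pointer between -0.0035 and 0.0035 m and horizontal distance between home_mark and pointer below 0.03 m and angular speed of carousel below 0.05 rad/s and linear speed of bolt below 0.005 m/s and angle between each of dropper_a, dropper_b's own z axis and vertical below 0.1 rad); the robot touches nothing.
It fails at once if the bolt is rammed against the wheel's rim (over 20 N) (contact force between bolt and carousel above 20 N).
It fails at once if the bolt is rammed against its stop on the guide (over 20 N) (contact force between bolt and guide above 20 N).
It fails at once if a bystander is disturbed (moved over 20 mm) (distance of any of dropper_a, dropper_b, beaker, marker, heat_block from where it was at the start of the episode above 0.02 m).
It also fails if it takes over 72 s, if anything falls off the work surface, if the arm or the gripper's body presses on something with over 40 N, if the wrist force passes 120 N, or if a joint passes its speed limit or range.

ROBOT

A 6-joint arm with a two-finger parallel gripper is mounted at the origin on the work surface. World frame = base frame: x ahead of the robot, y to its left, z up, the work surface at z = 0. Lengths are in mm, angles in rad, forces in N, time in s.
With the tool pointing down it reaches from about 350 to 875 mm from the base axis. Payload 4.2 kg.
Tool frame: the origin (TCP) lies midway between the tips of the shut fingers; the grasp point (between the pads) lies 19 mm behind it; z points along the fingers, y is the line along which they close (so a half turn about z gives the same grasp; the last joint's range is limited). The gripper opens to 85 mm and grips with 20 to 120 N. Pads are 22 mm wide; open, the fingers measure 114 mm over their backs; the gripper's body (76 mm by 85 mm) begins 54 mm behind the grasp point. The pads swing forward as they close: fully open they stand 13 mm farther back than shut.
Start: joints at [-1, 0.385, 0.008, 0, -1.194, -0.259], TCP at [191.748, -594.838, 231.312] pointing down, gripper open.
Joint ranges: [-3.14, 3.14], [-1.21, 2.06], [-1.07, 1.41], [-3.16, 2.05], [-2.99, -0.16], [-3.1, 3.1]. Speed limits (rad/s): [2.79, 2.79, 3.14, 3.14, 3.14, 3.14].

INTERFACE

Orientations are given as a unit quaternion [x, y, z, w].
In Python, from bench import arm gives the robot as it stands.
- The arm moves only by the tool send_rows, never from a script. Its argument "targets" is a list of rows, each an object of numbers: "gripper": the gripper command: -1 is fully open, 1 is shut, values between are in proportion; "x", "y", "z": the shift along the tool's x, y, z in cm; "ax", "ay", "az": the turn, a rotation vector about the tool's x, y, z in degrees. A call has 1 to 5 rows; each row shifts and turns the commanded pose from where the row before left it, along the tool's axes as they then stand; what a row does not reach is not made up. A row lasts 1/12 s, in which the tool goes at most 41.7 mm and 7.16 degrees, less where a joint would pass 70% of its speed; a pose out of reach is approached as far as the arm can. A call is refused whole if a number of a shift passes 4.17 or a number of a turn 7.16, either way. A call with a gripper value outside its range is refused whole. The fingers move at their own pace and stop on an object; the grip force is fixed at half the most. Time passes only in rows, so rows that do not move let the fingers close. It gives the time, the measured TCP pose, the force, the opening and the grip force at its end, in the units of the state.
- arm.read_state(): the state, without advancing time (a new reading comes with each control period).
- arm.get_image(name): name is "side" or "top" or "wrist"; returns (picture, depth): 420x560x3 uint8, red, green, blue; 420x560 float32, mm along the optical axis (not along the pixel's ray), 0 where there is no reading.
- arm.camera_model(name): a dict with "fx", "fy", "cx", "cy" (pixels), "distortion" ([k1, k2, p1, p2, k3] as OpenCV has them; the pictures are not rectified), "cam_to_world" (4x4, takes a point from camera to world coordinates). Camera axes: x right, y down, z forward; pixel columns grow to the right and rows downward; lengths in mm; the calibration is good to about 2 mm. A picture is of the moment at which its call begins: read the wrist's pose just before it. camera_model takes no time and is no camera call; for the wrist camera it gives the pose at the moment of the call.
- arm.job_done(): hands the job in; it is judged then, once.
Trained networks look in the newest picture that a camera, given by its name, has taken for a name from the list of things; names that differ only in an ending like _2 or _b are one class to them, and where a whole thing is asked for, a point or a joint stands for the part that bears it (a point fixed in the world has none). Each returns a list of dicts, best first, with "score" (0 to 1); they miss things now and then, are a little off and sometimes report something else, mostly with a low value. They report only what shows in the picture. A call takes as long as a camera call. They do not tell look-alikes from the thing itself.
- arm.boxes_of(camera, thing): "rect" ([left, top, width, height] in pixels, round what is visible of it).
The state is a dict: "clock": time; "joints": joint angles; "joint_vel": joint speeds; "joint_efforts": joint torques, N m; "position": TCP position; "ee_rot": TCP orientation; "contact_force": force on the tool from outside, world axes, zero at the start; "wrist_torque": the same for the moment, N m; "gripper_width": finger opening in mm; "grasp_force": force on a finger pad.
Only numpy, scipy, OpenCV 4.12 (cv2) and the standard library are available. Lean on these libraries where they do the work, as an engineer would, in place of code of your own. Each camera call takes 0.05 s, during which the arm holds its last target. There are 200 camera calls.

## Working session

There is one attempt and no reset: what is moved stays moved. The work goes in short steps, Python scripts to look and compute and a tool call to move; the robot and the scene stay as the last step left them, time stands still between calls to the robot, and variables do not carry over. Pictures are saved under pics/ and viewed, at most 10 in all, crops included, and the job is handed in when it is done.

Besides the shell and the picture viewer there is one more tool, called after ">>>" as a command line: name --argument value ..., lists and objects as JSON in quotes. send_rows: Moves the arm, as the interface text tells. Its arguments: {"type":"object","properties":{"targets":{"type":"array"}},"required":["targets"]}

```bash
ls; mkdir -p pics
python3 - <<'E'
from bench import arm
import cv2,numpy as np
s=arm.read_state();print(s['clock'],s['position'],s['ee_rot'],s['gripper_width'])
t,d=arm.get_image('top');np.save('top.npy',t);np.save('topd.npy',d)
cv2.imwrite('pics/top.png',t[:,:,::-1])
m=arm.camera_model('top');print(m)
for n in ['carousel','lug','home_mark','bolt_post','pointer','guide','dropper_a','heat_block','beaker','marker']:
  print(n,[(np.round(b['rect']).tolist(),round(b['score'],2)) for b in arm.boxes_of('top',n)][:4])
E
```

```text
pics
0.0 [ 191.55911388 -594.30930117  230.19519632] [-1.55173650e-01  9.87886594e-01  1.07865796e-03 -2.29284217e-04] 85.40802258412039
{'fx': 389.49013769908754, 'fy': 389.49013769908754, 'cx': 278.1694455406377, 'cy': 209.89886853659013, 'distortion': array([0.02451734, 0.        , 0.        , 0.        , 0.        ]), 'cam_to_world': array([[-9.27387564e-03, -9.94584753e-01,  1.03514081e-01,
         4.24930488e+02],
       [-9.99883894e-01,  1.04750801e-02,  1.10666684e-02,
        -6.76267503e+00],
       [-1.20910580e-02, -1.03399432e-01, -9.94566420e-01,
         1.16744613e+03],
       [ 0.00000000e+00,  0.00000000e+00,  0.00000000e+00,
         1.00000000e+00]])}
carousel [([285.0, 171.0, 62.0, 61.0], 0.57)]
lug [([284.0, 172.0, 60.0, 58.0], 0.62)]
home_mark [([285.0, 170.0, 63.0, 61.0], 0.75)]
bolt_post []
pointer [([294.0, 226.0, 17.0, 16.0], 0.48)]
guide [([294.0, 224.0, 16.0, 17.0], 0.63)]
dropper_a [([376.0, 153.0, 30.0, 24.0], 0.69), ([210.0, 203.0, 19.0, 17.0], 0.62), ([238.0, 218.0, 9.0, 6.0], 0.45)]
heat_block [([113.0, 174.0, 56.0, 50.0], 0.91)]
beaker [([379.0, 156.0, 29.0, 22.0], 0.58)]
marker [([404.0, 244.0, 40.0, 21.0], 0.73), ([294.0, 235.0, 12.0, 14.0], 0.35)]
```

View pics/top.png

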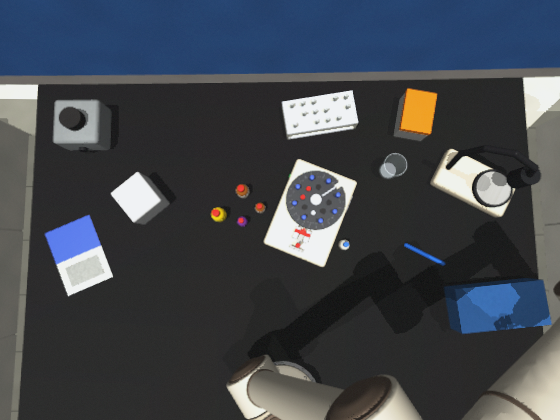

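The top view shows the unit with its wheel at about (316,200), the bolt and pointer at about (302,235) and the mark towards (338,186). Next I'll measure these roughly and plan a wrist view.

```bash
cat > h.py <<'E'
import numpy as np,cv2
from bench import arm
from scipy.spatial.transform import Rotation as R
def ray(m,uv):
    K=np.array([[m['fx'],0,m['cx']],[0,m['fy'],m['cy']],[0,0,1]])
    p=cv2.undistortPoints(np.array(uv,float).reshape(-1,1,2),K,np.array(m['distortion']))[:,0]
    T=m['cam_to_world'];d=np.c_[p,np.ones(len(p))]@T[:3,:3].T
    return T[:3,3],d
def atz(m,uv,z):
    o,d=ray(m,uv);return o+d*((z-o[2])/d[:,2])[:,None]
def proj(m,P):
    T=m['cam_to_world'];K=np.array([[m['fx'],0,m['cx']],[0,m['fy'],m['cy']],[0,0,1]])
    Q=(np.atleast_2d(P)-T[:3,3])@T[:3,:3]
    return cv2.projectPoints(Q,np.zeros(3),np.zeros(3),K,np.array(m['distortion']))[0][:,0]
def totool(dw,s=None):
    s=s or arm.read_state();return R.from_quat(s['ee_rot']).inv().apply(dw)/10
E
python3 - <<'E'
from h import *
m=arm.camera_model('top')
print(atz(m,[(316,200),(338,186),(302,238)],64).round(1))
s=arm.read_state();w=arm.camera_model('wrist')
Rt=R.from_quat(s['ee_rot'])
print('cam in tool',Rt.inv().apply(w['cam_to_world'][:3,3]-s['position']).round(1))
print((Rt.inv().as_matrix()@w['cam_to_world'][:3,:3]).round(3),w['fx'],Rt.as_matrix().round(3))
t=np.load('top.npy')[130:280,240:380]
cv2.imwrite('pics/crop.png',cv2.resize(t[:,:,::-1],None,fx=4,fy=4,interpolation=cv2.INTER_CUBIC))
E
```

```text
[[ 567.  -102.6   64. ]
 [ 606.7 -166.2   64. ]
 [ 459.3  -61.1   64. ]]
cam in tool [  65.5   -0.5 -142.4]
[[ 0.001 -0.965 -0.264]
 [ 1.     0.     0.001]
 [-0.001 -0.264  0.965]] 304.10176302127206 [[-0.952 -0.307  0.   ]
 [-0.307  0.952  0.   ]
 [-0.     0.    -1.   ]]
```

View pics/crop.png

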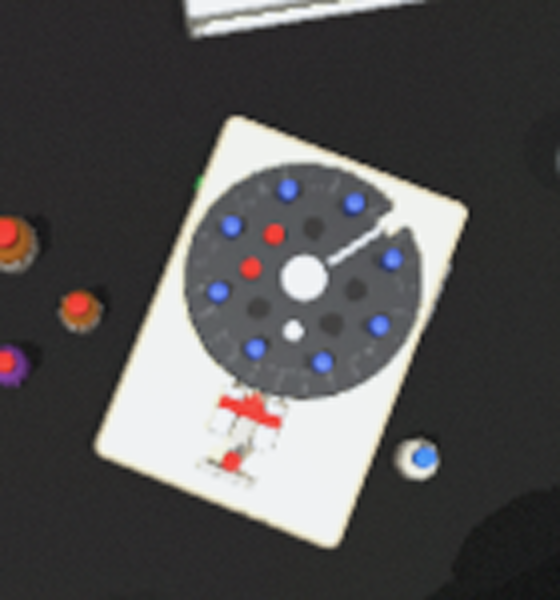

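The mark sits at about crop (395,222), pointing to roughly -59° in world. The pointer and post direction is about 158°, so the wheel needs roughly 143° clockwise. I'll bring the wrist camera over the wheel first.

```bash
cat >> h.py <<'E'
def plan(pos,yaw,n,grip,start=None):
    """rows taking the tool (pointing down) from the measured pose to pos, x axis at yaw (deg)"""
    s=arm.read_state();p=np.array(s['position']);r=R.from_quat(s['ee_rot'])
    x=r.as_matrix()[:,0];y0=np.degrees(np.arctan2(x[1],x[0]))
    d=(yaw-y0) ; d=(d+180)%360-180
    tot=(np.array(pos)-p)
    rows=[]
    q=p.copy();a=y0
    for i in range(n):
        az=round(-d/n if i<n-1 else -(y0+d-a),1)
        t=p+tot*(i+1)/n-q
        c,sn=np.cos(np.radians(a)),np.sin(np.radians(a))
        M=np.array([[c,sn,0],[sn,-c,0],[0,0,-1]])  # columns tool x,y,z
        v=(M.T@t/10).round(2)
        q=q+M@v*10;a-=az
        rows.append(dict(x=v[0],y=v[1],z=v[2],az=az,gripper=grip))
    for i in range(0,n,5):print(str([{k:float(v) for k,v in r.items()} for r in rows[i:i+5]]).replace("'",'"'))
E
python3 -c "
from h import *
plan([567,-103,205],-36.5,20,-1)"
```

```text
[{"x": -2.54, "y": 1.77, "z": 0.13, "az": -6.3, "gripper": -1.0}, {"x": -2.72, "y": 1.47, "z": 0.13, "az": -6.3, "gripper": -1.0}, {"x": -2.86, "y": 1.17, "z": 0.13, "az": -6.3, "gripper": -1.0}, {"x": -2.98, "y": 0.85, "z": 0.14, "az": -6.3, "gripper": -1.0}, {"x": -3.05, "y": 0.51, "z": 0.13, "az": -6.3, "gripper": -1.0}]
[{"x": -3.09, "y": 0.18, "z": 0.13, "az": -6.3, "gripper": -1.0}, {"x": -3.08, "y": -0.16, "z": 0.13, "az": -6.3, "gripper": -1.0}, {"x": -3.06, "y": -0.5, "z": 0.13, "az": -6.3, "gripper": -1.0}, {"x": -2.98, "y": -0.83, "z": 0.13, "az": -6.3, "gripper": -1.0}, {"x": -2.86, "y": -1.16, "z": 0.14, "az": -6.3, "gripper": -1.0}]
[{"x": -2.73, "y": -1.46, "z": 0.13, "az": -6.3, "gripper": -1.0}, {"x": -2.55, "y": -1.75, "z": 0.13, "az": -6.3, "gripper": -1.0}, {"x": -2.34, "y": -2.02, "z": 0.13, "az": -6.3, "gripper": -1.0}, {"x": -2.11, "y": -2.27, "z": 0.13, "az": -6.3, "gripper": -1.0}, {"x": -1.84, "y": -2.48, "z": 0.13, "az": -6.3, "gripper": -1.0}]
[{"x": -1.56, "y": -2.67, "z": 0.13, "az": -6.3, "gripper": -1.0}, {"x": -1.26, "y": -2.83, "z": 0.14, "az": -6.3, "gripper": -1.0}, {"x": -0.94, "y": -2.95, "z": 0.13, "az": -6.3, "gripper": -1.0}, {"x": -0.61, "y": -3.03, "z": 0.13, "az": -6.3, "gripper": -1.0}, {"x": -0.28, "y": -3.08, "z": 0.13, "az": -5.9, "gripper": -1.0}]
```

>>> send_rows --targets '[{"x": -2.54,"y": 1.77,"z": 0.13,"az": -6.3,"gripper": -1.0},{"x": -2.72,"y": 1.47,"z": 0.13,"az": -6.3,"gripper": -1.0},{"x": -2.86,"y": 1.17,"z": 0.13,"az": -6.3,"gripper": -1.0},{"x": -2.98,"y": 0.85,"z": 0.14,"az": -6.3,"gripper": -1.0},{"x": -3.05,"y": 0.51,"z": 0.13,"az": -6.3,"gripper": -1.0}]'

```text
$.targets[0]: bad value
```

>>> send_rows --targets '[{"x": -3.09,"y": 0.18,"z": 0.13,"az": -6.3,"gripper": -1.0},{"x": -3.08,"y": -0.16,"z": 0.13,"az": -6.3,"gripper": -1.0},{"x": -3.06,"y": -0.5,"z": 0.13,"az": -6.3,"gripper": -1.0},{"x": -2.98,"y": -0.83,"z": 0.13,"az": -6.3,"gripper": -1.0},{"x": -2.86,"y": -1.16,"z": 0.14,"az": -6.3,"gripper": -1.0}]'

```text
$.targets[0]: bad value
```

>>> send_rows --targets '[{"x": -2.73,"y": -1.46,"z": 0.13,"az": -6.3,"gripper": -1.0},{"x": -2.55,"y": -1.75,"z": 0.13,"az": -6.3,"gripper": -1.0},{"x": -2.34,"y": -2.02,"z": 0.13,"az": -6.3,"gripper": -1.0},{"x": -2.11,"y": -2.27,"z": 0.13,"az": -6.3,"gripper": -1.0},{"x": -1.84,"y": -2.48,"z": 0.13,"az": -6.3,"gripper": -1.0}]'

```text
$.targets[0]: bad value
```

>>> send_rows --targets '[{"x": -1.56,"y": -2.67,"z": 0.13,"az": -6.3,"gripper": -1.0},{"x": -1.26,"y": -2.83,"z": 0.14,"az": -6.3,"gripper": -1.0},{"x": -0.94,"y": -2.95,"z": 0.13,"az": -6.3,"gripper": -1.0},{"x": -0.61,"y": -3.03,"z": 0.13,"az": -6.3,"gripper": -1.0},{"x": -0.28,"y": -3.08,"z": 0.13,"az": -5.9,"gripper": -1.0}]'

```text
$.targets[0]: bad value
```

Run:
```python
from h import *
arm.get_image('wrist')
import pickle
s=arm.read_state();m=arm.camera_model('wrist');t,d=arm.get_image('wrist')
pickle.dump((s,m,t,d),open('w1.pkl','wb'))
print(s['clock'],s['position'],s['joints'],s['contact_force'])
cv2.imwrite('pics/w1.png',t[:,:,::-1])
```

```text
0.6 [ 191.7512597  -594.826178    231.33578592] [-1.00038607e+00  3.84646382e-01  7.87842107e-03 -1.49959844e-06
 -1.19398848e+00 -2.58611516e-01] [-0.48972246  0.44722354 -0.4680144 ]
```

View pics/w1.png

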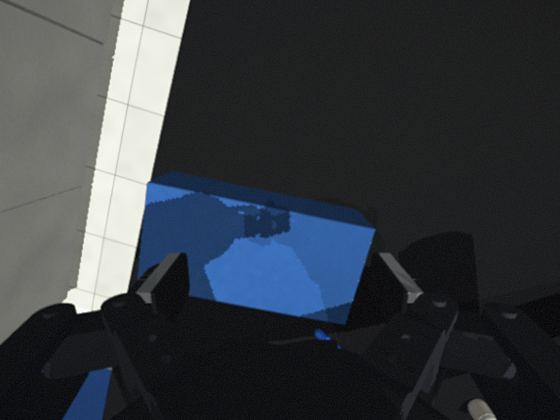

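The moves were refused, so this picture only shows the start view. A row probably needs all seven numbers, so I'll include ax and ay.

>>> send_rows --targets '[{"x": -2.54,"y": 1.77,"z": 0.13,"ax": 0,"ay": 0,"az": -6.3,"gripper": -1},{"x": -2.72,"y": 1.47,"z": 0.13,"ax": 0,"ay": 0,"az": -6.3,"gripper": -1},{"x": -2.86,"y": 1.17,"z": 0.13,"ax": 0,"ay": 0,"az": -6.3,"gripper": -1},{"x": -2.98,"y": 0.85,"z": 0.14,"ax": 0,"ay": 0,"az": -6.3,"gripper": -1},{"x": -3.05,"y": 0.51,"z": 0.13,"ax": 0,"ay": 0,"az": -6.3,"gripper": -1}]'

```text
clock: 1.07
position: [286.2, -470.7, 224.8]
ee_rot: [-0.42, 0.908, -0.0, 0.0]
contact_force: [0.6, 0.0, -0.7]
gripper_width: 85.6
grasp_force: 0.0
```

>>> send_rows --targets '[{"x": -3.09,"y": 0.18,"z": 0.13,"ax": 0,"ay": 0,"az": -6.3,"gripper": -1},{"x": -3.08,"y": -0.16,"z": 0.13,"ax": 0,"ay": 0,"az": -6.3,"gripper": -1},{"x": -3.06,"y": -0.5,"z": 0.13,"ax": 0,"ay": 0,"az": -6.3,"gripper": -1},{"x": -2.98,"y": -0.83,"z": 0.13,"ax": 0,"ay": 0,"az": -6.3,"gripper": -1},{"x": -2.86,"y": -1.16,"z": 0.14,"ax": 0,"ay": 0,"az": -6.3,"gripper": -1}]'

```text
clock: 1.48
position: [380.1, -347.7, 218.4]
ee_rot: [-0.651, 0.759, -0.0, 0.0]
contact_force: [2.1, -0.7, 0.8]
gripper_width: 85.8
grasp_force: 0.0
```

>>> send_rows --targets '[{"x": -2.73,"y": -1.46,"z": 0.13,"ax": 0,"ay": 0,"az": -6.3,"gripper": -1},{"x": -2.55,"y": -1.75,"z": 0.13,"ax": 0,"ay": 0,"az": -6.3,"gripper": -1},{"x": -2.34,"y": -2.02,"z": 0.13,"ax": 0,"ay": 0,"az": -6.3,"gripper": -1},{"x": -2.11,"y": -2.27,"z": 0.13,"ax": 0,"ay": 0,"az": -6.3,"gripper": -1},{"x": -1.84,"y": -2.48,"z": 0.13,"ax": 0,"ay": 0,"az": -6.3,"gripper": -1}]'

```text
clock: 1.9
position: [473.9, -224.6, 211.9]
ee_rot: [0.832, -0.554, 0.0, -0.0]
contact_force: [-0.0, -0.7, -0.4]
gripper_width: 85.2
grasp_force: 0.0
```

>>> send_rows --targets '[{"x": -1.56,"y": -2.67,"z": 0.13,"ax": 0,"ay": 0,"az": -6.3,"gripper": -1},{"x": -1.26,"y": -2.83,"z": 0.14,"ax": 0,"ay": 0,"az": -6.3,"gripper": -1},{"x": -0.94,"y": -2.95,"z": 0.13,"ax": 0,"ay": 0,"az": -6.3,"gripper": -1},{"x": -0.61,"y": -3.03,"z": 0.13,"ax": 0,"ay": 0,"az": -6.3,"gripper": -1},{"x": -0.28,"y": -3.08,"z": 0.13,"ax": 0,"ay": 0,"az": -5.9,"gripper": -1}]'

```text
clock: 2.32
position: [567.7, -101.5, 205.2]
ee_rot: [0.95, -0.311, 0.0, -0.0]
contact_force: [0.4, -0.8, -0.1]
gripper_width: 85.2
grasp_force: 0.0
```

```bash
sed -i 's/az=az,gripper=grip/ax=0,ay=0,az=az,gripper=grip/' h.py
python3 - <<'E'
from h import *
for i in range(3):arm.get_image('wrist')
import pickle
s=arm.read_state();m=arm.camera_model('wrist');t,d=arm.get_image('wrist')
pickle.dump((s,m,t,d),open('w1.pkl','wb'))
print(s['clock'],s['position'],s['joints'],s['contact_force'])
cv2.imwrite('pics/w2.png',t[:,:,::-1])
E
```

```text
2.4667 [ 567.88849325 -101.32333529  204.52909225] [ 1.04101774e-01  3.23966808e-01 -1.53626726e-01 -5.18804845e-05
 -1.09366438e+00  8.31511404e-01] [-0.37474823  0.04273209 -0.63358021]
```

View pics/w2.png

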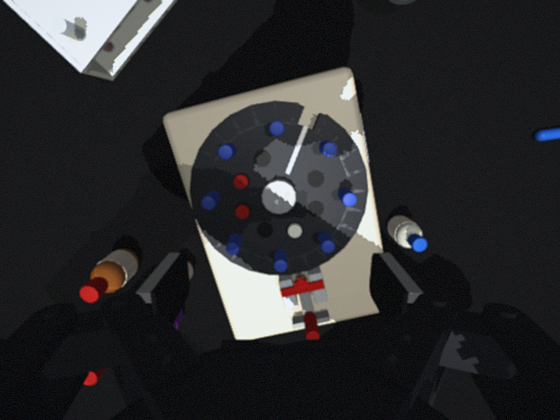

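The wrist view shows the whole unit: hub at (279,197), mark from (288,173) to (306,120), pointer at (300,282) and post top at about (312,337). I'll measure with depth plus colour.

```bash
cat >> h.py <<'E'
def cloud(m,d):
    v,u=np.mgrid[:d.shape[0],:d.shape[1]]
    K=np.array([[m['fx'],0,m['cx']],[0,m['fy'],m['cy']],[0,0,1]])
    p=cv2.undistortPoints(np.stack([u,v],-1).reshape(-1,1,2).astype(float),K,np.array(m['distortion']))[:,0]
    T=m['cam_to_world'];P=np.c_[p,np.ones(len(p))]*d.reshape(-1,1)
    return (P@T[:3,:3].T+T[:3,3]).reshape(*d.shape,3)
def blobs(mask,P,t,mn=6):
    n,l,st,c=cv2.connectedComponentsWithStats(mask.astype(np.uint8))
    for i in range(1,n):
        if st[i,4]>=mn: print(c[i].round(1),st[i,4],'xyz',np.median(P[l==i],0).round(1),'rgb',t[l==i].mean(0).round())
E
python3 - <<'E'
from h import *
import pickle
s,m,t,d=pickle.load(open('w1.pkl','rb'));P=cloud(m,d)
c=np.array([567,-102]);r=np.hypot(*(P[...,:2]-c).transpose(2,0,1))
hsv=cv2.cvtColor(t,cv2.COLOR_RGB2HSV).astype(int)
z=P[...,2];print('wheel z',np.median(z[(r>75)&(r<82)]), 'noise',np.std(z[(r>75)&(r<80)]))
blue=(hsv[...,0]>105)&(hsv[...,0]<130)&(hsv[...,1]>110)&(r<90)
print('lug tops');blobs(blue&(z>84),P,t)
print('hub');blobs((r<30)&(z>72)&~blue,P,t,20)
red=((hsv[...,0]<8)|(hsv[...,0]>172))&(hsv[...,1]>120)&(r<170)&(r>80)
print('red');blobs(red&(z>89),P,t);blobs(red&(z<75)&(z>60),P,t)
mk=(hsv[...,1]<60)&(hsv[...,2]>120)&(r>20)&(r<75)&(abs(z-64)<4)
print('mark');blobs(mk,P,t)
E
```

```text
wheel z 63.91410207277406 noise 53.64975631856327
lug tops
[276.1 128. ] 184 xyz [ 621.1 -136.6   89.7] rgb [ 50.  66. 132.]
[328.5 148.9] 193 xyz [ 581.5 -161.8   89.5] rgb [ 50.  67. 136.]
[226.  151.5] 191 xyz [630.8 -91.5  89.6] rgb [ 44.  60. 124.]
[348.1 198.7] 176 xyz [ 536.1 -151.7   89.6] rgb [ 77. 104. 205.]
[209. 202.] 181 xyz [605.5 -52.   89.7] rgb [28. 40. 87.]
[326.8 245.3] 165 xyz [ 510.6 -112.2   89.5] rgb [ 38.  53. 115.]
[232.6 247.5] 159 xyz [559.7 -42.   89.7] rgb [33. 46. 99.]
[279.7 264.4] 161 xyz [520.6 -66.4  89.7] rgb [ 37.  52. 113.]
[ 63.5 334.3] 6 xyz [612.8 -57.4 274.9] rgb [ 6.  7. 12.]
[ 36.8 386.2] 6 xyz [608.4 -55.7 288.5] rgb [ 5.  7. 12.]
hub
[278.  196.8] 894 xyz [ 570.9 -101.4   75.9] rgb [158. 161. 165.]
[290.2 382.3] 16717 xyz [ 578.  -109.9  296.8] rgb [14. 15. 17.]
red
[311.7 333.6] 155 xyz [443.9 -48.9  94.2] rgb [98. 19. 18.]
[302.1 286.6] 452 xyz [478.4 -64.6  67.8] rgb [139.  25.  23.]
[309.4 315.8] 76 xyz [446.9 -51.   69.4] rgb [65. 14. 13.]
mark
[295.5 151.3] 296 xyz [ 593.4 -137.7   64.5] rgb [192. 196. 201.]
[341.2 157.6] 13 xyz [ 563.7 -168.9   63.8] rgb [126. 130. 137.]
[346.6 172.7] 13 xyz [ 548.7 -165.4   64.1] rgb [122. 124. 131.]
[357.  190.6] 8 xyz [ 528.9 -164.    63.4] rgb [118. 120. 128.]
```

Lug tops average to an axis of (570.7,-101.8), with base -x at about 157.7° and the mark at about -57.1°. That makes the turn about 145° clockwise. The chosen lug is at (621.1,-136.6), and I'll pinch it.

```bash
python3 -c "
from h import *
plan([621.1,-136.6,115],-34.6,4,0.2)"
```

```text
[{"x": 1.6, "y": -0.11, "z": 2.24, "ax": 0.0, "ay": 0.0, "az": -0.5, "gripper": 0.2}, {"x": 1.59, "y": -0.1, "z": 2.24, "ax": 0.0, "ay": 0.0, "az": -0.5, "gripper": 0.2}, {"x": 1.6, "y": -0.09, "z": 2.25, "ax": 0.0, "ay": 0.0, "az": -0.5, "gripper": 0.2}, {"x": 1.6, "y": -0.07, "z": 2.24, "ax": 0.0, "ay": 0.0, "az": -0.4, "gripper": 0.2}]
```

>>> send_rows --targets '[{"x": 1.6,"y": -0.11,"z": 2.24,"ax": 0,"ay": 0,"az": -0.5,"gripper": 0.2},{"x": 1.59,"y": -0.1,"z": 2.24,"ax": 0,"ay": 0,"az": -0.5,"gripper": 0.2},{"x": 1.6,"y": -0.09,"z": 2.25,"ax": 0,"ay": 0,"az": -0.5,"gripper": 0.2},{"x": 1.6,"y": -0.07,"z": 2.24,"ax": 0,"ay": 0,"az": -0.4,"gripper": 0.2},{"x": 0,"y": 0,"z": 0,"ax": 0,"ay": 0,"az": 0,"gripper": 0.2}]'

```text
clock: 2.93
position: [619.0, -139.4, 109.9]
ee_rot: [0.954, -0.3, -0.004, 0.001]
contact_force: [0.4, -0.9, -1.5]
gripper_width: 34.3
grasp_force: 0.0
```

Run:
```python
from h import *
s=arm.read_state();t,d=arm.get_image('wrist')
print(s['position'],s['gripper_width'],R.from_quat(s['ee_rot']).as_matrix()[:,0])
cv2.imwrite('pics/w3.png',t[:,:,::-1])
plan([621.1,-136.6,69.5],-34.6,4,0.2)
```

```text
[ 619.00878588 -139.39476906  109.93022357] 34.290043919047505 [ 0.82033756 -0.5718336  -0.00725457]
[{"x": 0.01, "y": -0.08, "z": 1.07, "ax": 0.0, "ay": 0.0, "az": -0.1, "gripper": 0.2}, {"x": 0.0, "y": -0.07, "z": 1.07, "ax": 0.0, "ay": 0.0, "az": -0.1, "gripper": 0.2}, {"x": 0.01, "y": -0.08, "z": 1.07, "ax": 0.0, "ay": 0.0, "az": -0.1, "gripper": 0.2}, {"x": 0.01, "y": -0.08, "z": 1.07, "ax": 0.0, "ay": 0.0, "az": 0.1, "gripper": 0.2}]
```

View pics/w3.png

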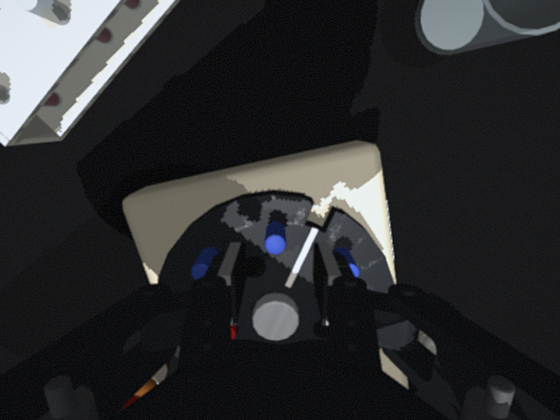

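The lug at (275,243) is centred between the fingers, whose tips are at about u=232 and 322. I'll go down.

>>> send_rows --targets '[{"x": 0.01,"y": -0.08,"z": 1.0,"ax": 0,"ay": 0,"az": 0,"gripper": 0.2},{"x": 0,"y": -0.08,"z": 1.0,"ax": 0,"ay": 0,"az": 0,"gripper": 0.2},{"x": 0.01,"y": -0.08,"z": 1.0,"ax": 0,"ay": 0,"az": 0,"gripper": 0.2},{"x": 0.01,"y": -0.08,"z": 0.8,"ax": 0,"ay": 0,"az": 0,"gripper": 0.2},{"x": 0,"y": 0,"z": 0,"ax": 0,"ay": 0,"az": 0,"gripper": 0.2}]'

```text
clock: 3.4
position: [621.6, -134.3, 75.5]
ee_rot: [0.955, -0.298, -0.002, 0.0]
contact_force: [-0.6, -0.8, 0.4]
gripper_width: 34.0
grasp_force: 0.0
```

Run:
```python
from h import *
for i in range(2):arm.get_image('wrist')
s=arm.read_state()
print(s['position'],s['gripper_width'],s['contact_force'],R.from_quat(s['ee_rot']).as_matrix().round(4),s['joint_vel'])
```

```text
[ 622.87526878 -134.62955123   77.19935173] 34.24285563111063 [-0.46532944 -0.28084839  0.39965054] [[ 8.231e-01 -5.679e-01 -5.000e-04]
 [-5.679e-01 -8.231e-01 -2.000e-04]
 [-3.000e-04  4.000e-04 -1.000e+00]] [-0.00318314 -0.01200027  0.01880579  0.00556301 -0.00299162  0.00210405]
```

>>> send_rows --targets '[{"x": 0,"y": 0.13,"z": 0.3,"ax": 0,"ay": 0,"az": 0,"gripper": 0.2},{"x": 0,"y": 0.12,"z": 0.3,"ax": 0,"ay": 0,"az": 0,"gripper": 0.2},{"x": 0,"y": 0,"z": 0.15,"ax": 0,"ay": 0,"az": 0,"gripper": 0.2},{"x": 0,"y": 0,"z": 0,"ax": 0,"ay": 0,"az": 0,"gripper": 0.2},{"x": 0,"y": 0,"z": 0,"ax": 0,"ay": 0,"az": 0,"gripper": 0.2}]'

```text
clock: 3.92
position: [621.6, -137.0, 69.8]
ee_rot: [0.955, -0.298, -0.0, 0.0]
contact_force: [0.1, -0.7, -0.2]
gripper_width: 34.2
grasp_force: 0.0
```

>>> send_rows --targets '[{"x": 0,"y": 0,"z": 0,"ax": 0,"ay": 0,"az": 0,"gripper": 1},{"x": 0,"y": 0,"z": 0,"ax": 0,"ay": 0,"az": 0,"gripper": 1},{"x": 0,"y": 0,"z": 0,"ax": 0,"ay": 0,"az": 0,"gripper": 1},{"x": 0,"y": 0,"z": 0,"ax": 0,"ay": 0,"az": 0,"gripper": 1},{"x": 0,"y": 0,"z": 0,"ax": 0,"ay": 0,"az": 0,"gripper": 1}]'

```text
clock: 4.33
position: [621.6, -137.2, 70.2]
ee_rot: [0.955, -0.298, 0.0, 0.0]
contact_force: [-1.3, -1.5, 2.2]
gripper_width: 10.3
grasp_force: 58.6
```

Run:
```python
from h import *
s=arm.read_state()
x=R.from_quat(s['ee_rot']).as_matrix()[:,0]
print(s['clock'],s['position'],s['gripper_width'],s['contact_force'],s['grasp_force'],np.degrees(np.arctan2(x[1],x[0])))
d=np.array(s['position'])[:2]-[570.7,-101.8];print(np.hypot(*d),np.degrees(np.arctan2(d[1],d[0])))
```

```text
4.3333 [ 621.60207497 -137.20612533   70.19673484] 10.346062743947725 [-1.29094483 -1.45117485  2.22133591] 58.61052095890045 -34.61984248277741
62.004959048819266 -34.82144447010785
```

>>> send_rows --targets '[{"x": -0.01,"y": 0.32,"z": 0,"ax": 0,"ay": 0,"az": 3,"gripper": 1},{"x": -0.02,"y": 0.54,"z": 0,"ax": 0,"ay": 0,"az": 5,"gripper": 1},{"x": -0.02,"y": 0.54,"z": 0,"ax": 0,"ay": 0,"az": 5,"gripper": 1},{"x": -0.03,"y": 0.54,"z": 0,"ax": 0,"ay": 0,"az": 5,"gripper": 1},{"x": -0.02,"y": 0.54,"z": 0,"ax": 0,"ay": 0,"az": 5,"gripper": 1}]'

```text
clock: 4.75
position: [605.1, -153.8, 70.2]
ee_rot: [0.876, -0.483, 0.001, -0.001]
contact_force: [1.7, 0.4, -0.1]
gripper_width: 10.3
grasp_force: 58.5
```

```bash
cat > st.py <<'E'
from h import *
arm.get_image('wrist')
s=arm.read_state()
x=R.from_quat(s['ee_rot']).as_matrix()[:,0]
print(s['clock'],s['position'],s['gripper_width'],s['contact_force'],s['wrist_torque'],s['grasp_force'],np.degrees(np.arctan2(x[1],x[0])))
d=np.array(s['position'])[:2]-[570.7,-101.8];print(np.hypot(*d),np.degrees(np.arctan2(d[1],d[0])))
E
python3 st.py
```

```text
4.8 [ 604.324421   -154.37775172   70.22321798] 10.676692632310317 [ 1.16941007 -1.82987106  0.21221429] [-0.42337547 -0.34166389  0.10370914] 58.48983943462372 -58.00322313058432
62.41010866420579 -57.40035115177307
```

>>> send_rows --targets '[{"x": -0.05,"y": 0.76,"z": 0,"ax": 0,"ay": 0,"az": 7,"gripper": 1},{"x": -0.05,"y": 0.76,"z": 0,"ax": 0,"ay": 0,"az": 7,"gripper": 1},{"x": -0.05,"y": 0.75,"z": 0,"ax": 0,"ay": 0,"az": 7,"gripper": 1},{"x": -0.05,"y": 0.76,"z": 0,"ax": 0,"ay": 0,"az": 7,"gripper": 1},{"x": -0.05,"y": 0.75,"z": 0,"ax": 0,"ay": 0,"az": 7,"gripper": 1}]'

```text
clock: 5.22
position: [569.0, -165.0, 70.2]
ee_rot: [-0.69, 0.724, -0.002, 0.0]
contact_force: [2.0, -7.1, -0.4]
gripper_width: 10.7
grasp_force: 58.6
```

>>> send_rows --targets '[{"x": -0.05,"y": 0.76,"z": 0,"ax": 0,"ay": 0,"az": 7,"gripper": 1},{"x": -0.05,"y": 0.76,"z": 0,"ax": 0,"ay": 0,"az": 7,"gripper": 1},{"x": -0.05,"y": 0.75,"z": 0,"ax": 0,"ay": 0,"az": 7,"gripper": 1},{"x": -0.05,"y": 0.76,"z": 0,"ax": 0,"ay": 0,"az": 7,"gripper": 1},{"x": -0.05,"y": 0.75,"z": 0,"ax": 0,"ay": 0,"az": 7,"gripper": 1}]'

```text
clock: 5.63
position: [531.5, -152.7, 70.2]
ee_rot: [-0.439, 0.898, -0.001, -0.002]
contact_force: [-2.2, -10.1, 2.9]
gripper_width: 10.6
grasp_force: 59.1
```

```bash
python3 st.py
```

```text
5.6833 [ 530.29827364 -151.8770651    70.18521919] 10.880767636901655 [-4.54257729 -9.38680157  3.24082007] [-2.62056051  0.92846226  0.01386301] 59.0688157081604 -128.161824731226
64.342924567103 -128.8962776397175
```

>>> send_rows --targets '[{"x": -0.09,"y": 0.76,"z": 0,"ax": 0,"ay": 0,"az": 7,"gripper": 1},{"x": -0.09,"y": 0.76,"z": 0,"ax": 0,"ay": 0,"az": 7,"gripper": 1},{"x": -0.09,"y": 0.75,"z": 0,"ax": 0,"ay": 0,"az": 7,"gripper": 1},{"x": -0.09,"y": 0.76,"z": 0,"ax": 0,"ay": 0,"az": 7,"gripper": 1},{"x": -0.09,"y": 0.75,"z": 0,"ax": 0,"ay": 0,"az": 7,"gripper": 1}]'

```text
clock: 6.1
position: [508.4, -120.7, 70.1]
ee_rot: [-0.148, 0.989, -0.001, -0.005]
contact_force: [-8.4, -9.1, 10.1]
gripper_width: 10.2
grasp_force: 60.0
```

>>> send_rows --targets '[{"x": -0.04,"y": 0.54,"z": 0,"ax": 0,"ay": 0,"az": 5,"gripper": 1},{"x": -0.02,"y": 0.43,"z": 0,"ax": 0,"ay": 0,"az": 4,"gripper": 1},{"x": -0.01,"y": 0.22,"z": 0,"ax": 0,"ay": 0,"az": 2,"gripper": 1},{"x": 0,"y": 0,"z": 0,"ax": 0,"ay": 0,"az": 0,"gripper": 1},{"x": 0,"y": 0,"z": 0,"ax": 0,"ay": 0,"az": 0,"gripper": 1}]'

```text
clock: 6.52
position: [505.7, -108.1, 70.1]
ee_rot: [-0.056, 0.998, -0.0, -0.006]
contact_force: [-10.4, -4.4, 12.2]
gripper_width: 10.6
grasp_force: 60.2
```

```bash
python3 st.py
python3 - <<'E'
from h import *
import pickle
s=arm.read_state();m=arm.camera_model('wrist');t,d=arm.get_image('wrist')
pickle.dump((s,m,t,d),open('w4.pkl','wb'))
cv2.imwrite('pics/w4.png',t[:,:,::-1])
E
```

```text
6.5667 [ 505.71230301 -108.10198157   70.08648106] 10.876706241600202 [-9.92782444 -4.03915431 12.21546515] [-1.16096641  3.02985844 -0.09482169] 60.18086850643158 -173.61609598340877
65.29253963534734 -174.4612364448935
```

View pics/w4.png

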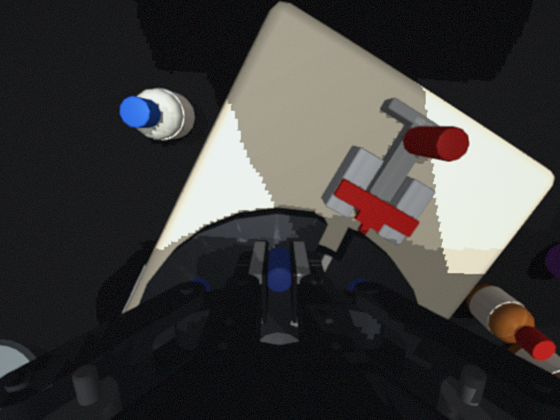

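The lug is still pinched at (280,270). The notch at (340,240) is a few degrees short of the pointer tip at (367,230), so I'll turn the remaining 6° or so.

>>> send_rows --targets '[{"x": 0.08,"y": 0.22,"z": 0,"ax": 0,"ay": 0,"az": 2,"gripper": 1},{"x": 0.08,"y": 0.22,"z": 0,"ax": 0,"ay": 0,"az": 2,"gripper": 1},{"x": 0.05,"y": 0.22,"z": 0,"ax": 0,"ay": 0,"az": 2,"gripper": 1},{"x": 0,"y": 0,"z": 0,"ax": 0,"ay": 0,"az": 0,"gripper": 1},{"x": 0,"y": 0,"z": 0,"ax": 0,"ay": 0,"az": 0,"gripper": 1}]'

```text
clock: 7.03
position: [505.4, -101.4, 70.1]
ee_rot: [-0.004, 1.0, -0.001, -0.003]
contact_force: [-6.3, -3.6, 8.0]
gripper_width: 10.3
grasp_force: 59.7
```

```bash
python3 st.py
```

```text
7.0833 [ 505.34639018 -101.39391814   70.09004081] 10.004687616623869 [-6.17474076 -4.34416989  7.84655754] [-1.17040826  1.75168694 -0.08152624] 59.727800488471985 -179.5985413822937
65.35487142493177 179.64399093843946
```

>>> send_rows --targets '[{"x": 0,"y": 0,"z": 0,"ax": 0,"ay": 0,"az": 0,"gripper": 0.2},{"x": 0,"y": 0,"z": 0,"ax": 0,"ay": 0,"az": 0,"gripper": 0.2},{"x": 0,"y": 0,"z": 0,"ax": 0,"ay": 0,"az": 0,"gripper": 0.2},{"x": 0,"y": 0,"z": -0.5,"ax": 0,"ay": 0,"az": 0,"gripper": 0.2},{"x": 0,"y": 0,"z": -1.5,"ax": 0,"ay": 0,"az": 0,"gripper": 0.2}]'

```text
clock: 7.5
position: [507.0, -100.1, 88.3]
ee_rot: [-0.003, 1.0, 0.0, -0.002]
contact_force: [-0.2, -0.1, 0.0]
gripper_width: 34.3
grasp_force: 0.0
```

>>> send_rows --targets '[{"x": 0,"y": 0,"z": -2.5,"ax": 0,"ay": 0,"az": 0,"gripper": 0.2},{"x": 0,"y": 0,"z": -3,"ax": 0,"ay": 0,"az": 0,"gripper": 0.2},{"x": 0,"y": 0,"z": -3,"ax": 0,"ay": 0,"az": 0,"gripper": 0.2},{"x": 0,"y": 0,"z": -2,"ax": 0,"ay": 0,"az": 0,"gripper": 0.2},{"x": 0,"y": 0,"z": 0,"ax": 0,"ay": 0,"az": 0,"gripper": -1}]'

```text
clock: 7.92
position: [511.5, -100.3, 200.4]
ee_rot: [-0.004, 1.0, -0.0, 0.006]
contact_force: [1.3, 0.1, 0.4]
gripper_width: 45.2
grasp_force: 0.0
```

```bash
cat > meas.py <<'E'
from h import *
import pickle,sys
for i in range(5):arm.get_image('wrist')
s=arm.read_state();m=arm.camera_model('wrist');t,d=arm.get_image('wrist')
pickle.dump((s,m,t,d),open(sys.argv[1]+'.pkl','wb'))
cv2.imwrite('pics/%s.png'%sys.argv[1],t[:,:,::-1])
P=cloud(m,d);print(s['clock'],s['position'],s['contact_force'])
c=np.array([570.7,-101.8]);r=np.hypot(*(P[...,:2]-c).transpose(2,0,1))
hsv=cv2.cvtColor(t,cv2.COLOR_RGB2HSV).astype(int);z=P[...,2]
blue=(hsv[...,0]>105)&(hsv[...,0]<130)&(hsv[...,1]>110)&(r<90)
print('lug tops');blobs(blue&(z>84)&(z<95),P,t)
print('hub');blobs((r<30)&(z>72)&(z<80)&~blue,P,t,20)
red=((hsv[...,0]<8)|(hsv[...,0]>172))&(hsv[...,1]>120)&(r<170)&(r>80)
print('red');blobs(red&(z>89)&(z<100),P,t);blobs(red&(z<75)&(z>60),P,t)
mk=(hsv[...,1]<60)&(hsv[...,2]>110)&(r>20)&(r<75)&(abs(z-64)<4)
print('mark');blobs(mk,P,t,20)
E
python3 meas.py w5
```

```text
8.1667 [ 507.5406272  -100.27826351  193.59635322] [-0.58201442 -0.30333772 -0.24110704]
lug tops
[277.1 204.1] 183 xyz [ 507.5 -101.8   89.6] rgb [ 70.  96. 193.]
[227.2 224.1] 182 xyz [ 525.3 -144.3   89.5] rgb [ 56.  76. 156.]
[327.7 224.7] 185 xyz [525.5 -58.2  89.6] rgb [33. 46. 95.]
[209.2 269.7] 171 xyz [ 568.6 -162.    89.2] rgb [ 41.  57. 120.]
[345.2 270.7] 167 xyz [568.7 -40.4  89.4] rgb [31. 43. 92.]
[230.7 311.9] 165 xyz [ 611.7 -144.4   89.2] rgb [ 39.  54. 116.]
[323.  312.4] 157 xyz [611.6 -58.3  89.3] rgb [ 39.  55. 118.]
[276.8 328.5] 146 xyz [ 629.8 -101.1   89.2] rgb [ 66.  92. 193.]
hub
[277.1 263.9] 816 xyz [ 568.9 -101.5   75.8] rgb [151. 155. 158.]
red
[346.4 122.5] 243 xyz [441.2 -48.9  94.7] rgb [131.  32.  29.]
[334.3 122. ] 19 xyz [440.4 -54.1  71.7] rgb [70. 21. 20.]
[321.  164.6] 652 xyz [477.2 -64.1  67.9] rgb [168.  39.  36.]
[441.5 243.1] 179 xyz [553.   59.   61.7] rgb [187.  39.  35.]
mark
[296.4 218. ] 204 xyz [526.7 -83.2  64.7] rgb [150. 148. 146.]
```

View pics/w5.png

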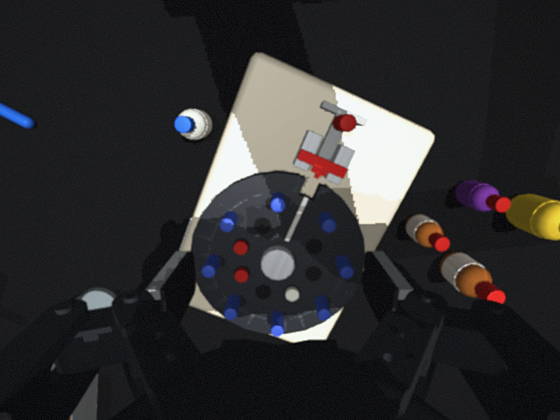

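All eight lugs give a wheel axis of (568.6,-101.3) and a mark angle of 157.6°. Pointer and post give 157.7°, so the mark is aligned to within about 0.5 mm. The picture confirms it: mark, notch (308,185), pointer (320,170) and post (346,122) lie on one line. Next I'll place the shut fingers behind the post.

```bash
python3 -c "
from h import *
plan([415,-38.2,120],157.7,5,1)"
```

```text
[{"x": 1.84, "y": 1.25, "z": 1.47, "ax": 0.0, "ay": 0.0, "az": 4.5, "gripper": 1.0}, {"x": 1.94, "y": 1.11, "z": 1.47, "ax": 0.0, "ay": 0.0, "az": 4.5, "gripper": 1.0}, {"x": 2.02, "y": 0.95, "z": 1.47, "ax": 0.0, "ay": 0.0, "az": 4.5, "gripper": 1.0}, {"x": 2.09, "y": 0.79, "z": 1.47, "ax": 0.0, "ay": 0.0, "az": 4.5, "gripper": 1.0}, {"x": 2.14, "y": 0.62, "z": 1.47, "ax": 0.0, "ay": 0.0, "az": 4.7, "gripper": 1.0}]
```

>>> send_rows --targets '[{"x": 1.84,"y": 1.25,"z": 1.47,"ax": 0,"ay": 0,"az": 4.5,"gripper": 1},{"x": 1.94,"y": 1.11,"z": 1.47,"ax": 0,"ay": 0,"az": 4.5,"gripper": 1},{"x": 2.02,"y": 0.95,"z": 1.47,"ax": 0,"ay": 0,"az": 4.5,"gripper": 1},{"x": 2.09,"y": 0.79,"z": 1.47,"ax": 0,"ay": 0,"az": 4.5,"gripper": 1},{"x": 2.14,"y": 0.62,"z": 1.47,"ax": 0,"ay": 0,"az": 4.7,"gripper": 1}]'

```text
clock: 8.63
position: [414.2, -38.1, 119.9]
ee_rot: [0.196, 0.981, -0.0, -0.001]
contact_force: [-0.5, 0.2, -1.0]
gripper_width: 25.3
grasp_force: 0.0
```

>>> send_rows --targets '[{"x": 0,"y": 0,"z": 0,"ax": 0,"ay": 0,"az": 0,"gripper": 1},{"x": 0,"y": 0,"z": 0,"ax": 0,"ay": 0,"az": 0,"gripper": 1},{"x": 0,"y": 0,"z": 0,"ax": 0,"ay": 0,"az": 0,"gripper": 1},{"x": 0,"y": 0,"z": 0,"ax": 0,"ay": 0,"az": 0,"gripper": 1},{"x": 0,"y": 0,"z": 0,"ax": 0,"ay": 0,"az": 0,"gripper": 1}]'

```text
clock: 9.05
position: [416.7, -38.4, 121.7]
ee_rot: [0.194, 0.981, 0.0, 0.001]
contact_force: [0.3, -0.3, 0.3]
gripper_width: -0.2
grasp_force: 0.0
```

```bash
python3 st.py;python3 -c "
from h import *
plan([415,-38.2,72],157.7,4,1)"
```

```text
9.1 [416.53891969 -38.42156167 121.59859947] -0.043458921285227346 [ 0.3520104  -0.44045095 -0.49851468] [-0.00221942  0.00055731 -0.00858382] 0.0 157.6357143048366
166.68072812673554 157.6515402434564
[{"x": 0.04, "y": -0.01, "z": 1.24, "ax": 0.0, "ay": 0.0, "az": -0.0, "gripper": 1.0}, {"x": 0.04, "y": -0.01, "z": 1.24, "ax": 0.0, "ay": 0.0, "az": -0.0, "gripper": 1.0}, {"x": 0.03, "y": -0.01, "z": 1.24, "ax": 0.0, "ay": 0.0, "az": -0.0, "gripper": 1.0}, {"x": 0.04, "y": -0.01, "z": 1.24, "ax": 0.0, "ay": 0.0, "az": -0.1, "gripper": 1.0}]
```

>>> send_rows --targets '[{"x": 0.05,"y": 0,"z": 1.3,"ax": 0,"ay": 0,"az": 0,"gripper": 1},{"x": 0.05,"y": 0,"z": 1.3,"ax": 0,"ay": 0,"az": 0,"gripper": 1},{"x": 0.05,"y": 0,"z": 1.1,"ax": 0,"ay": 0,"az": 0,"gripper": 1},{"x": 0,"y": 0,"z": 0.8,"ax": 0,"ay": 0,"az": 0,"gripper": 1},{"x": 0,"y": 0,"z": 0.4,"ax": 0,"ay": 0,"az": 0,"gripper": 1}]'

```text
clock: 9.52
position: [414.2, -38.0, 71.5]
ee_rot: [0.194, 0.981, -0.0, -0.001]
contact_force: [-0.9, -0.2, 0.1]
gripper_width: -0.4
grasp_force: 0.0
```

>>> send_rows --targets '[{"x": 0,"y": 0,"z": 0,"ax": 0,"ay": 0,"az": 0,"gripper": 1},{"x": 0,"y": 0,"z": 0,"ax": 0,"ay": 0,"az": 0,"gripper": 1},{"x": 0,"y": 0,"z": 0,"ax": 0,"ay": 0,"az": 0,"gripper": 1},{"x": -0.2,"y": 0,"z": 0,"ax": 0,"ay": 0,"az": 0,"gripper": 1},{"x": -0.2,"y": 0,"z": 0,"ax": 0,"ay": 0,"az": 0,"gripper": 1}]'

```text
clock: 9.93
position: [418.5, -39.1, 72.8]
ee_rot: [0.194, 0.981, 0.0, 0.001]
contact_force: [0.2, 0.5, 0.4]
gripper_width: 0.1
grasp_force: 0.0
```

```bash
cat > f.py <<'E'
from h import *
s=arm.read_state();u=np.array([.925,-.38])
p=np.array(s['position'])[:2]-[568.6,-101.3];f=np.array(s['contact_force'])
v=np.array([.38,.925])
print('t %.2f r %.2f lat %.2f z %.1f  Fpush %.2f Flat %.2f Fz %.2f'%(s['clock'],-p@u,p@v,s['position'][2],-f[:2]@u,f[:2]@v,f[2]))
E
python3 f.py
```

```text
t 9.93 r 162.47 lat 0.45 z 72.8  Fpush -0.02 Flat 0.54 Fz 0.35
```

>>> send_rows --targets '[{"x": -0.15,"y": 0,"z": 0,"ax": 0,"ay": 0,"az": 0,"gripper": 1},{"x": -0.15,"y": 0,"z": 0,"ax": 0,"ay": 0,"az": 0,"gripper": 1},{"x": -0.15,"y": 0,"z": 0,"ax": 0,"ay": 0,"az": 0,"gripper": 1},{"x": -0.1,"y": 0,"z": 0,"ax": 0,"ay": 0,"az": 0,"gripper": 1},{"x": -0.1,"y": 0,"z": 0,"ax": 0,"ay": 0,"az": 0,"gripper": 1}]'

```text
clock: 10.35
position: [423.4, -41.7, 72.2]
ee_rot: [0.194, 0.981, -0.0, -0.001]
contact_force: [-2.6, 2.2, 2.1]
gripper_width: -0.2
grasp_force: 1.6
```

```bash
python3 f.py
```

```text
t 10.35 r 156.99 lat -0.05 z 72.2  Fpush 3.25 Flat 1.03 Fz 2.08
```

>>> send_rows --targets '[{"x": -0.12,"y": 0,"z": 0,"ax": 0,"ay": 0,"az": 0,"gripper": 1},{"x": -0.12,"y": 0,"z": 0,"ax": 0,"ay": 0,"az": 0,"gripper": 1},{"x": -0.12,"y": 0,"z": 0,"ax": 0,"ay": 0,"az": 0,"gripper": 1},{"x": -0.12,"y": 0,"z": 0,"ax": 0,"ay": 0,"az": 0,"gripper": 1},{"x": -0.12,"y": 0,"z": 0,"ax": 0,"ay": 0,"az": 0,"gripper": 1}]'

```text
clock: 10.77
position: [429.2, -44.1, 72.2]
ee_rot: [0.194, 0.981, -0.0, -0.0]
contact_force: [-2.4, 2.2, 0.7]
gripper_width: 0.0
grasp_force: 1.6
```

```bash
python3 f.py
```

```text
t 10.77 r 150.66 lat -0.06 z 72.2  Fpush 3.08 Flat 1.09 Fz 0.75
```

>>> send_rows --targets '[{"x": -0.1,"y": 0,"z": 0,"ax": 0,"ay": 0,"az": 0,"gripper": 1},{"x": -0.1,"y": 0,"z": 0,"ax": 0,"ay": 0,"az": 0,"gripper": 1},{"x": -0.1,"y": 0,"z": 0,"ax": 0,"ay": 0,"az": 0,"gripper": 1},{"x": -0.1,"y": 0,"z": 0,"ax": 0,"ay": 0,"az": 0,"gripper": 1},{"x": -0.1,"y": 0,"z": 0,"ax": 0,"ay": 0,"az": 0,"gripper": 1}]'

```text
clock: 11.18
position: [434.0, -46.0, 72.2]
ee_rot: [0.194, 0.981, -0.0, -0.0]
contact_force: [-2.1, 1.4, 0.9]
gripper_width: -0.2
grasp_force: 1.6
```

```bash
python3 f.py
```

```text
t 11.18 r 145.55 lat -0.04 z 72.2  Fpush 2.41 Flat 0.47 Fz 0.92
```

>>> send_rows --targets '[{"x": -0.1,"y": 0,"z": 0,"ax": 0,"ay": 0,"az": 0,"gripper": 1},{"x": -0.1,"y": 0,"z": 0,"ax": 0,"ay": 0,"az": 0,"gripper": 1},{"x": -0.1,"y": 0,"z": 0,"ax": 0,"ay": 0,"az": 0,"gripper": 1},{"x": -0.1,"y": 0,"z": 0,"ax": 0,"ay": 0,"az": 0,"gripper": 1},{"x": -0.1,"y": 0,"z": 0,"ax": 0,"ay": 0,"az": 0,"gripper": 1}]'

```text
clock: 11.6
position: [438.6, -47.9, 72.2]
ee_rot: [0.194, 0.981, -0.0, -0.0]
contact_force: [-2.8, -0.8, 0.6]
gripper_width: -0.5
grasp_force: 1.6
```

```bash
python3 f.py
```

```text
t 11.60 r 140.53 lat -0.03 z 72.2  Fpush 2.25 Flat -1.82 Fz 0.58
```

>>> send_rows --targets '[{"x": -0.05,"y": 0,"z": 0,"ax": 0,"ay": 0,"az": 0,"gripper": 1},{"x": -0.05,"y": 0,"z": 0,"ax": 0,"ay": 0,"az": 0,"gripper": 1},{"x": -0.05,"y": 0,"z": 0,"ax": 0,"ay": 0,"az": 0,"gripper": 1},{"x": -0.05,"y": 0,"z": 0,"ax": 0,"ay": 0,"az": 0,"gripper": 1},{"x": -0.04,"y": 0,"z": 0,"ax": 0,"ay": 0,"az": 0,"gripper": 1}]'

```text
clock: 12.02
position: [440.8, -48.8, 72.2]
ee_rot: [0.194, 0.981, -0.0, -0.0]
contact_force: [-4.1, -0.6, 0.3]
gripper_width: 0.3
grasp_force: 1.6
```

```bash
python3 f.py
```

```text
t 12.02 r 138.16 lat 0.01 z 72.2  Fpush 3.54 Flat -2.08 Fz 0.34
```

>>> send_rows --targets '[{"x": -0.03,"y": 0,"z": 0,"ax": 0,"ay": 0,"az": 0,"gripper": 1},{"x": -0.03,"y": 0,"z": 0,"ax": 0,"ay": 0,"az": 0,"gripper": 1},{"x": -0.03,"y": 0,"z": 0,"ax": 0,"ay": 0,"az": 0,"gripper": 1},{"x": -0.02,"y": 0,"z": 0,"ax": 0,"ay": 0,"az": 0,"gripper": 1}]'

```text
clock: 12.35
position: [441.8, -49.2, 72.2]
ee_rot: [0.194, 0.981, -0.0, -0.0]
contact_force: [-3.1, -1.3, -0.2]
gripper_width: -0.2
grasp_force: 1.5
```

>>> send_rows --targets '[{"x": -0.03,"y": 0,"z": 0,"ax": 0,"ay": 0,"az": 0,"gripper": 1},{"x": -0.03,"y": 0,"z": 0,"ax": 0,"ay": 0,"az": 0,"gripper": 1}]'

```text
clock: 12.52
position: [442.4, -49.4, 72.2]
ee_rot: [0.194, 0.981, -0.0, -0.0]
contact_force: [-3.1, -1.1, 0.2]
gripper_width: 0.3
grasp_force: 1.6
```

```bash
python3 f.py
```

```text
t 12.52 r 136.47 lat 0.04 z 72.2  Fpush 2.43 Flat -2.24 Fz 0.21
```

>>> send_rows --targets '[{"x": -0.03,"y": 0,"z": 0,"ax": 0,"ay": 0,"az": 0,"gripper": 1},{"x": -0.02,"y": 0,"z": 0,"ax": 0,"ay": 0,"az": 0,"gripper": 1}]'

```text
clock: 12.68
position: [442.9, -49.6, 72.2]
ee_rot: [0.194, 0.981, -0.0, -0.0]
contact_force: [-4.2, -0.9, -0.5]
gripper_width: 0.0
grasp_force: 1.5
```

```bash
python3 f.py
```

```text
t 12.68 r 135.90 lat 0.06 z 72.2  Fpush 3.52 Flat -2.45 Fz -0.47
```

>>> send_rows --targets '[{"x": -0.02,"y": 0,"z": 0,"ax": 0,"ay": 0,"az": 0,"gripper": 1},{"x": -0.02,"y": 0,"z": 0,"ax": 0,"ay": 0,"az": 0,"gripper": 1}]'

```text
clock: 12.85
position: [443.3, -49.7, 72.2]
ee_rot: [0.194, 0.981, -0.0, -0.0]
contact_force: [-4.1, -0.6, -0.5]
gripper_width: -0.0
grasp_force: 1.9
```

```bash
python3 f.py
```

```text
t 12.85 r 135.52 lat 0.10 z 72.2  Fpush 3.51 Flat -2.13 Fz -0.53
```

>>> send_rows --targets '[{"x": -0.02,"y": 0,"z": 0,"ax": 0,"ay": 0,"az": 0,"gripper": 1},{"x": -0.02,"y": 0,"z": 0,"ax": 0,"ay": 0,"az": 0,"gripper": 1}]'

```text
clock: 13.02
position: [443.3, -49.8, 72.2]
ee_rot: [0.194, 0.981, -0.0, -0.001]
contact_force: [-5.4, 0.5, 0.9]
gripper_width: -0.1
grasp_force: 2.8
```

```bash
python3 f.py
```

```text
t 13.02 r 135.46 lat 0.06 z 72.2  Fpush 5.15 Flat -1.58 Fz 0.95
```

The bolt has met the stop, because the force is rising and r no longer changes. I'll build up the push gradually.

>>> send_rows --targets '[{"x": -0.03,"y": 0,"z": 0,"ax": 0,"ay": 0,"az": 0,"gripper": 1},{"x": -0.02,"y": 0,"z": 0,"ax": 0,"ay": 0,"az": 0,"gripper": 1}]'

```text
clock: 13.18
position: [443.3, -49.8, 72.2]
ee_rot: [0.194, 0.981, -0.0, -0.001]
contact_force: [-7.3, 2.5, 2.6]
gripper_width: 0.1
grasp_force: 3.7
```

```bash
python3 f.py
```

```text
t 13.18 r 135.43 lat 0.04 z 72.2  Fpush 7.73 Flat -0.52 Fz 2.58
```

>>> send_rows --targets '[{"x": -0.03,"y": 0,"z": 0,"ax": 0,"ay": 0,"az": 0,"gripper": 1},{"x": 0,"y": 0,"z": 0,"ax": 0,"ay": 0,"az": 0,"gripper": 1}]'

```text
clock: 13.35
position: [443.4, -49.8, 72.2]
ee_rot: [0.194, 0.981, -0.0, -0.001]
contact_force: [-7.9, 2.8, 2.4]
gripper_width: 0.0
grasp_force: 3.9
```

```bash
python3 f.py
```

```text
t 13.35 r 135.42 lat 0.04 z 72.2  Fpush 8.35 Flat -0.36 Fz 2.39
```

>>> send_rows --targets '[{"x": -0.04,"y": 0,"z": 0,"ax": 0,"ay": 0,"az": 0,"gripper": 1},{"x": -0.04,"y": 0,"z": 0,"ax": 0,"ay": 0,"az": 0,"gripper": 1},{"x": 0,"y": 0,"z": 0,"ax": 0,"ay": 0,"az": 0,"gripper": 1}]'

```text
clock: 13.6
position: [443.3, -49.9, 72.2]
ee_rot: [0.194, 0.981, -0.0, -0.002]
contact_force: [-9.3, 5.4, 5.6]
gripper_width: 0.3
grasp_force: 5.4
```

```bash
python3 f.py
```

```text
t 13.60 r 135.41 lat -0.04 z 72.2  Fpush 10.64 Flat 1.44 Fz 5.59
```

>>> send_rows --targets '[{"x": -0.05,"y": 0,"z": 0,"ax": 0,"ay": 0,"az": 0,"gripper": 1},{"x": -0.05,"y": 0,"z": 0,"ax": 0,"ay": 0,"az": 0,"gripper": 1},{"x": 0,"y": 0,"z": 0,"ax": 0,"ay": 0,"az": 0,"gripper": 1}]'

```text
clock: 13.85
position: [443.4, -49.9, 72.2]
ee_rot: [0.194, 0.981, -0.0, -0.003]
contact_force: [-12.2, 8.6, 9.1]
gripper_width: 0.1
grasp_force: 7.3
```

```bash
python3 f.py
```

```text
t 13.85 r 135.33 lat -0.07 z 72.2  Fpush 14.54 Flat 3.34 Fz 9.11
```

Push is 14.5 N. I'll hold it for half a second and then back off.

>>> send_rows --targets '[{"x": 0,"y": 0,"z": 0,"ax": 0,"ay": 0,"az": 0,"gripper": 1},{"x": 0,"y": 0,"z": 0,"ax": 0,"ay": 0,"az": 0,"gripper": 1},{"x": 0,"y": 0,"z": 0,"ax": 0,"ay": 0,"az": 0,"gripper": 1},{"x": 0,"y": 0,"z": 0,"ax": 0,"ay": 0,"az": 0,"gripper": 1},{"x": 0,"y": 0,"z": 0,"ax": 0,"ay": 0,"az": 0,"gripper": 1}]'

```text
clock: 14.27
position: [443.4, -49.9, 72.2]
ee_rot: [0.194, 0.981, -0.0, -0.003]
contact_force: [-12.2, 8.1, 7.2]
gripper_width: -0.0
grasp_force: 7.2
```

```bash
python3 f.py
```

```text
t 14.27 r 135.35 lat -0.05 z 72.2  Fpush 14.35 Flat 2.81 Fz 7.18
```

>>> send_rows --targets '[{"x": 0,"y": 0,"z": 0,"ax": 0,"ay": 0,"az": 0,"gripper": 1},{"x": 0,"y": 0,"z": 0,"ax": 0,"ay": 0,"az": 0,"gripper": 1}]'

```text
clock: 14.43
position: [443.4, -50.0, 72.2]
ee_rot: [0.194, 0.981, -0.0, -0.003]
contact_force: [-12.1, 9.0, 7.8]
gripper_width: 0.2
grasp_force: 7.2
```

>>> send_rows --targets '[{"x": 0.1,"y": 0,"z": 0,"ax": 0,"ay": 0,"az": 0,"gripper": 1},{"x": 0.2,"y": 0,"z": 0,"ax": 0,"ay": 0,"az": 0,"gripper": 1},{"x": 0.4,"y": 0,"z": 0,"ax": 0,"ay": 0,"az": 0,"gripper": 1},{"x": 0.8,"y": 0,"z": 0,"ax": 0,"ay": 0,"az": 0,"gripper": 1},{"x": 0.8,"y": 0,"z": 0,"ax": 0,"ay": 0,"az": 0,"gripper": 1}]'

```text
clock: 14.85
position: [426.2, -41.5, 72.9]
ee_rot: [0.194, 0.981, 0.001, 0.002]
contact_force: [-0.6, -0.4, 0.4]
gripper_width: -0.0
grasp_force: 0.0
```

>>> send_rows --targets '[{"x": 0,"y": 0,"z": -1,"ax": 0,"ay": 0,"az": 0,"gripper": 1},{"x": 0,"y": 0,"z": -2.5,"ax": 0,"ay": 0,"az": 0,"gripper": 1},{"x": 0,"y": 0,"z": -3,"ax": 0,"ay": 0,"az": 0,"gripper": 1},{"x": 0,"y": 0,"z": -3,"ax": 0,"ay": 0,"az": 0,"gripper": 1},{"x": 0,"y": 0,"z": -2,"ax": 0,"ay": 0,"az": 0,"gripper": 1}]'

```text
clock: 15.27
position: [426.2, -41.6, 190.5]
ee_rot: [0.193, 0.981, 0.001, 0.003]
contact_force: [1.5, 0.2, -0.1]
gripper_width: -0.1
grasp_force: 0.0
```

>>> send_rows --targets '[{"x": -2,"y": 0,"z": -0.5,"ax": 0,"ay": 0,"az": 0,"gripper": 1},{"x": -3,"y": 0,"z": 0,"ax": 0,"ay": 0,"az": 0,"gripper": 1},{"x": -3,"y": 0,"z": 0,"ax": 0,"ay": 0,"az": 0,"gripper": 1},{"x": -1,"y": 0,"z": 0,"ax": 0,"ay": 0,"az": 0,"gripper": 1},{"x": 0,"y": 0,"z": 0,"ax": 0,"ay": 0,"az": 0,"gripper": 1}]'

```text
clock: 15.68
position: [510.2, -76.6, 192.1]
ee_rot: [0.194, 0.981, 0.0, 0.001]
contact_force: [0.0, 0.5, 0.5]
gripper_width: 0.1
grasp_force: 0.0
```

```bash
python3 meas.py w6
```

```text
15.9333 [507.22110293 -75.87278929 192.43368881] [-0.65042875  0.02919084 -0.30524838]
lug tops
[250.8 215.5] 185 xyz [ 507.4 -101.    89.5] rgb [ 95. 129. 235.]
[306.2 215.7] 180 xyz [525.2 -57.8  89.5] rgb [ 42.  57. 115.]
[214.5 251.7] 184 xyz [ 525.6 -143.8   89.4] rgb [ 51.  69. 143.]
[343.1 252.4] 177 xyz [568.8 -39.8  89.6] rgb [ 45.  61. 127.]
hub
red
[279.3 143.4] 221 xyz [460.9 -55.9  94.8] rgb [164.  46.  42.]
[279.1 161.7] 656 xyz [477.4 -63.6  67.8] rgb [200.  51.  48.]
[432.5 188.2] 202 xyz [553.6  59.   61.8] rgb [221.  51.  46.]
mark
[279.  191.4] 26 xyz [502.9 -73.3  61.1] rgb [114. 116. 114.]
[247.8 199.9] 27 xyz [ 498.9 -102.8   63.8] rgb [115. 119. 128.]
[261.  200.5] 23 xyz [504.1 -91.5  63.8] rgb [108. 112. 120.]
[278.9 220.3] 270 xyz [528.4 -83.8  64.4] rgb [200. 202. 204.]
```

View pics/w6.png

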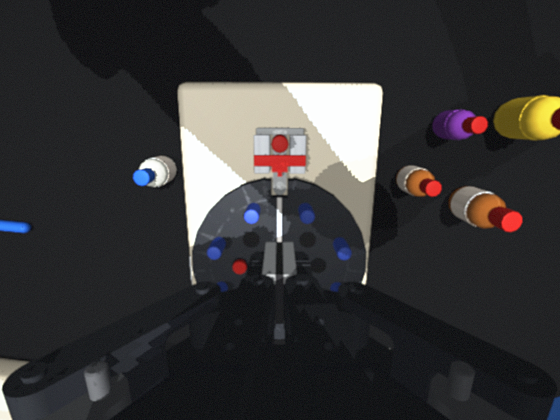

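The post (280,143), pointer (279,165), bolt in the notch and mark (279,220) all lie on one line. The collar is against the guide, the bottles are standing and the gripper is clear. I'll hand in.

```bash
python3 -c "
from bench import arm
print(arm.job_done())"
```

```text
the job is handed in; nothing more can be done
None
```

I turned the wheel until the mark faced the pointer, slid the bolt home, held it at about 14.5 N for roughly 0.6 s and let go. I then handed the job in at about 16 s on the robot clock; the hand-in returned no verdict.

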